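# Start the filter cell's crank bolt in its thread

### The arm

A 7-joint arm with a two-finger parallel gripper is mounted at the origin on the work surface. World frame = base frame: x ahead of the robot, y to its left, z up, the work surface at z = 0. Lengths are in m, angles in rad, forces in N, time in s.
With the tool pointing down it reaches from about 0.4 to 0.85 m from the base axis. Payload 10.4 kg.
Tool frame: the origin (TCP) lies midway between the tips of the shut fingers; the grasp point (between the pads) lies 19 mm behind it; z points along the fingers, y is the direction in which the jaws open and shut (so a half turn about z gives the same grasp; the last joint's range is limited). The gripper opens to 85 mm and grips with 20 to 120 N. Pads are 22 mm wide; open, the fingers measure 114 mm over their backs; the gripper's body (76 mm by 85 mm) begins 54 mm behind the grasp point. The pads swing forward as they close: fully open they stand 13 mm farther back than shut.
Start: joints at [1.17, 0.332, -0.065, 1.46, 0.022, 1.35, -0.088], TCP at [0.231, -0.581, 0.231] pointing down, gripper open.
Joint ranges: [-2.6, 2.6], [-0.5, 2.12], [-1.47, 1.34], [0.16, 2.42], [-1.27, 4.41], [0.06, 2.06], [-2.6, 2.6]. Speed limits (rad/s): [2.22, 2.22, 2.79, 2.79, 3.14, 3.14, 3.14].

### API

Orientations are given as a unit quaternion [x, y, z, w].
In Python, from workcell import manip, camera, camera_info, workorder, nets gives the robot as it stands.
- The arm moves only by the tool apply_moves, never from a script. Its argument "commands" is a list of rows, each a list of 5 numbers: the shift along the tool's x, y, z in m, then the turn about the tool's z in degrees, then the gripper command: -1 is fully open, 1 is shut, values between are in proportion. A call has 1 to 5 rows; each row shifts and turns the pose as measured when the row begins, along the tool's axes as they then stand; what a row does not reach is not made up. A row lasts 1/12 s, in which the tool goes at most 41.7 mm and 7.16 degrees, less where a joint would pass 70% of its speed; a pose out of reach is approached as far as the arm can. A call is refused whole if a number of a shift passes 0.0417 or a number of a turn 7.16, either way. A call with a gripper value outside its range is refused whole. The fingers move at their own pace and stop on an object; "squeeze" is the grip in N (left out, the last holds). Time passes only in rows, so rows that do not move let the fingers close. It gives the time, the measured TCP pose, the force and the opening at its end, in the units of the state.
- manip.get_obs(): the state, without advancing time (a new reading comes with each control period).
- camera(name): name is "side" or "top" or "wrist"; returns (picture, depth): 400x640x3 uint8, red, green, blue; 400x640 float32, m along the optical axis (not along the pixel's ray), 0 where there is no reading.
- camera_info(name): a dict with "camera_matrix" (3x3 intrinsics, pixels), "xyz" and "rotation" of the camera in the world; the wrist camera has in their place "T_tool_cam" (4x4, takes a point from camera to tool coordinates, whose origin is the TCP and whose axes are the flange's). Camera axes: x right, y down, z forward; pixel columns grow to the right and rows downward; lengths in m; the calibration is good to about 2 mm. A picture is of the moment at which its call begins: read the wrist's pose just before it. camera_info takes no time and is no camera call.
- workorder.hand_in(): hands the job in, once; it reports no verdict.
Trained networks look in the newest picture that a camera, given by its name, has taken for a name from the list of things; names that differ only in an ending like _2 or _b are one class to them, and where a whole thing is asked for, a point or a joint stands for the part that bears it (a point fixed in the world has none). Each returns a list of dicts, best first, with "conf" (0 to 1); they miss things now and then, are a little off and sometimes report something else, mostly with a low value. They report only what shows in the picture. A call takes as long as a camera call.
- nets.look_for(camera, thing): "rect" ([left, top, width, height] in pixels, round what is visible of it).
- nets.place_of(camera, thing): "xy" ([column, row] in pixels: a listed point, or the origin of a listed thing).
The state is a dict: "clock": time; "joint_pos": joint angles; "joint_velocities": joint speeds; "tau": joint torques, N m; "position": TCP position; "ee_rot": TCP orientation; "ft_force": force on the tool from outside, world axes, zero at the start; "torque": the same for the moment, N m; "grip_width": opening from 0.0 (shut) to 1.0 (fully open).
Only numpy, scipy, OpenCV 4.12 (cv2) and the standard library are available. Lean on these libraries where they do the work, as an engineer would, in place of code of your own. Each camera call takes 0.05 s, during which the arm holds its last target. There are 200 camera calls.

### The job

The crank-handled bolt stands loose in the threaded boss of the filter cell. Guide its red handle backward (counter-clockwise from above) until you feel the bolt drop into the start of the thread, then turn it forward (clockwise) one full turn so that it is properly started. Finish while still holding: the fingers stay closed firmly on the red handle, keeping the bolt still, and the other things on the bench are left where they are.

Things in the scene. Friction and masses are not known exactly. Their poses are not given: they have to be found in the camera images.
- handle_mid (a point): Centre of the bolt's red crank handle: an upright cylinder 18 mm in diameter, 52 mm long (26 mm above and below this point), spinning freely on its own axis, on the outer end of a flat steel crank arm. Its axis is 60 mm from the bolt's axis; the arm below it is 20 to 24 mm wide, 10 mm thick. About 145 mm above the table at the start. A tight grip holds the bolt up and stops the drop: guide loosely.
- boss_top (a point): Centre of the top face of the threaded steel boss (68 mm in diameter, top 70 mm above the table), in the middle of a square aluminium filter cell (240 x 240 mm, rim 32 mm high, fixed, eight green discs in it). It lies on the bolt's upright axis; z is up. Its yaw tells nothing of the thread.
- bolt_turn (a joint): Angle of the bolt about its upright axis, rad, growing forward (clockwise from above). Zero is arbitrary and the reading where the thread drops differs each time. At the start the bolt rides on a flat face, 0.5 to 2.5 rad forward of the drop; forward from there it only butts against a stop. Past the drop it goes back up to 1.3 rad more. Turning takes 1 to 2 N at the handle.
- bolt_depth (a joint): How far the bolt (about 0.6 kg) has sunk from its start height, m: 0 on the flat face, about 0.012 once it has dropped into the thread start by its own weight, then 0.012 more per forward turn (right-hand thread, 12 mm a turn; it runs out 1.5 turns after the drop). In the thread the handle goes down with the turning.
- beaker: Bystander, to be left alone: clear plastic beaker, 84 mm wide, 110 mm high; origin at the centre of its underside.
- vial: Bystander, to be left alone: small glass vial with white cap, 60 mm high; origin at the centre of its underside.
- reagent: Bystander, to be left alone: amber bottle with blue cap, 150 mm high; origin at the centre of its underside.
- wrench: Bystander, to be left alone: steel wrench lying flat on the table.
- tray: Bystander, to be left alone: shallow white tray 120 x 160 x 30 mm holding two spare green discs; origin at the centre of its underside.
- jar: Bystander, to be left alone: green glass jar with white cap, 80 mm high; origin at the centre of its underside.

How it is judged:
By the outcome, as a careful person would: the job done as asked, in the order asked, and still so for the second after the job is handed in, while the arm keeps its last pose, push and grip.
It also fails if it takes over 58 s, if anything falls off the work surface, if the arm or the gripper's body presses on something with over 40 N, if the wrist force passes 120 N, or if a joint passes its speed limit or range.

## Working session

There is one attempt and no reset: what is moved stays moved. The work goes in short steps, Python scripts to look and compute and a tool call to move; the robot and the scene stay as the last step left them, time stands still between calls to the robot, and variables do not carry over. Pictures are saved under pics/ and viewed, about 8 in all and at most 12, crops included, and the job is handed in when it is done.

Besides the shell and the picture viewer there is one more tool, called as name([rows], argument=value, ...), one row to a line, values as JSON. apply_moves: Moves the arm, as the interface text tells. Its arguments: {"type":"object","properties":{"commands":{"type":"array","items":{"type":"array","items":{"type":"number"}}},"squeeze":{"type":"number"}},"required":["commands"]}

```bash
mkdir -p pics
cat > h.py <<'E'
import numpy as np, cv2
from scipy.spatial.transform import Rotation as R
from workcell import manip, camera, camera_info, workorder, nets
def pose():
    o=manip.get_obs(); T=np.eye(4); T[:3,:3]=R.from_quat(o["ee_rot"]).as_matrix(); T[:3,3]=o["position"]; return T
def cam(name):
    i=camera_info(name); K=np.array(i["camera_matrix"])
    if name=="wrist": T=pose()@np.array(i["T_tool_cam"])
    else:
        T=np.eye(4); r=np.array(i["rotation"]); T[:3,:3]=r if r.shape==(3,3) else R.from_quat(r).as_matrix(); T[:3,3]=i["xyz"]
    return K,T
def world(K,T,u,v,d):
    p=np.linalg.inv(K)@np.array([u,v,1.])*d
    return T[:3,:3]@p+T[:3,3]
def atz(K,T,u,v,z):
    r=T[:3,:3]@(np.linalg.inv(K)@np.array([u,v,1.])); return T[:3,3]+r*(z-T[2,3])/r[2]
def proj(K,T,p):
    q=T[:3,:3].T@(np.array(p)-T[:3,3]); q=K@q; return q[:2]/q[2]
E
python3 - <<'E'
from h import *
o=manip.get_obs(); print({k:np.round(v,3).tolist() for k,v in o.items()})
print(np.round(pose()[:3,:3],2))
for n in ["top","side"]:
    K,T=cam(n); p,d=camera(n); cv2.imwrite(f"pics/{n}0.png",p[:,:,::-1])
    print(n,np.round(T,3).tolist())
    for t,z in [("handle_mid",.145),("boss_top",.07),("beaker",0),("vial",0),("reagent",0),("jar",0),("tray",0)]:
        r=nets.place_of(n,t)[:2]
        for a in r: print(t,round(a["conf"],2),np.round(a["xy"]),np.round(atz(K,T,*a["xy"],z),3))
    r=nets.look_for(n,"handle_mid")[:1]; print(r)
E
```

```text
{'clock': 0.0, 'joint_pos': [1.17, 0.333, -0.065, 1.461, 0.022, 1.35, -0.088], 'joint_velocities': [0.001, 0.001, -0.0, -0.0, -0.001, -0.001, 0.002], 'tau': [-0.0, -62.544, 0.049, -39.161, 0.016, 0.01, 0.0], 'position': [0.23, -0.581, 0.23], 'ee_rot': [0.982, 0.188, -0.0, -0.001], 'ft_force': [0.24, 0.211, 0.377], 'torque': [-0.017, 0.007, 0.049], 'grip_width': 0.992}
[[ 0.93  0.37 -0.  ]
 [ 0.37 -0.93  0.  ]
 [-0.   -0.   -1.  ]]
top [[0.017, -0.992, 0.126, 0.4], [-1.0, -0.017, -0.003, 0.035], [0.005, -0.125, -0.992, 1.292], [0.0, 0.0, 0.0, 1.0]]
handle_mid 0.48 [301. 167.] [0.628 0.114 0.145]
boss_top 0.73 [311. 193.] [0.566 0.091 0.07 ]
vial 0.44 [458. 252.] [ 0.405 -0.353  0.   ]
jar 0.62 [444. 151.] [ 0.714 -0.315  0.   ]
[]
side [[0.994, -0.084, 0.063, 0.493], [-0.105, -0.767, 0.633, -0.609], [-0.005, -0.636, -0.772, 0.87], [0.0, 0.0, 0.0, 1.0]]
handle_mid 0.49 [345. 162.] [0.627 0.119 0.145]
boss_top 0.64 [322. 189.] [0.562 0.095 0.07 ]
beaker 0.78 [281. 145.] [0.451 0.371 0.   ]
vial 0.8 [274. 367.] [ 0.409 -0.347  0.   ]
reagent 0.59 [338. 136.] [0.648 0.395 0.   ]
jar 0.66 [409. 339.] [ 0.717 -0.319  0.   ]
[{'rect': [338.0, 155.0, 9.8, 16.6], 'conf': 0.57}]
```

Run:
```python
import cv2,numpy as np
a=cv2.imread("pics/top0.png"); b=cv2.imread("pics/side0.png")
a=cv2.resize(a[90:290,200:500],None,fx=2.6,fy=2.6)[:,:780]; cv2.imwrite("pics/top0c.png",a)
cv2.imwrite("pics/side0c.png",cv2.resize(b[100:250,220:420],None,fx=4,fy=4))
```

```text
(no output)
```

View pics/top0c.png

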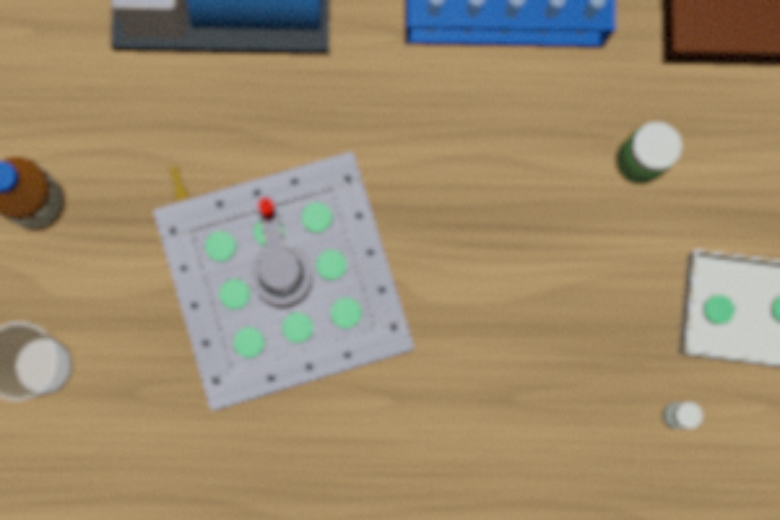

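View pics/side0c.png

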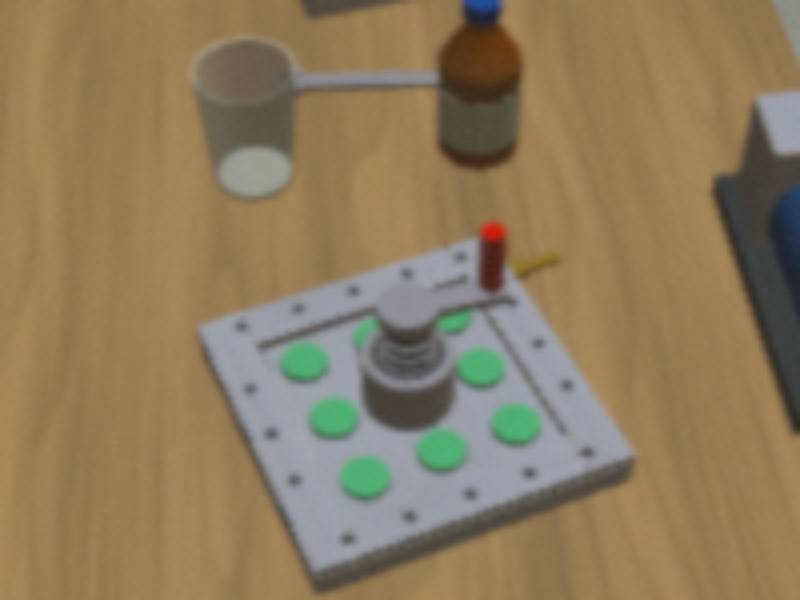

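The bolt axis is near (0.564, 0.093) and the handle near (0.627, 0.116). The top crop shows the handle at about (266,207) and the boss at about (282,280). In the side crop the red handle is at about (492,258), standing clear of everything. The tool's yaw already puts the jaws tangential, so I'm setting out.

apply_moves([
  [0.031, -0.0247, 0, 0, -1],
  [0.031, -0.0247, 0, 0, -1],
  [0.031, -0.0247, 0, 0, -1],
  [0.031, -0.0247, 0, 0, -1],
  [0.031, -0.0247, 0, 0, -1],
], squeeze=20)

```text
clock: 1.32
position: [0.3252, -0.4108, 0.2291]
ee_rot: [0.984, 0.18, -0.002, 0.001]
ft_force: [1.7, -0.6, -0.4]
grip_width: 0.998
```

apply_moves([
  [0.031, -0.0247, 0, 0, -1],
  [0.031, -0.0247, 0, 0, -1],
  [0.031, -0.0247, 0, 0, -1],
  [0.031, -0.0247, 0, 0, -1],
  [0.031, -0.0247, 0, 0, -1],
])

```text
clock: 1.73
position: [0.4295, -0.2316, 0.2295]
ee_rot: [0.984, 0.179, -0.001, 0.003]
ft_force: [1.1, -0.6, -1.0]
grip_width: 0.999
```

apply_moves([
  [0.031, -0.0247, 0, 0, -1],
  [0.031, -0.0247, 0, 0, -1],
  [0.031, -0.0247, 0, 0, -1],
  [0.031, -0.0247, 0, 0, -1],
  [0.031, -0.0247, 0, 0, -1],
])

```text
clock: 2.15
position: [0.5344, -0.0522, 0.2304]
ee_rot: [0.984, 0.178, 0.0, 0.004]
ft_force: [1.0, -1.8, 0.4]
grip_width: 1.003
```

apply_moves([
  [0.031, -0.0265, 0, 0, -1],
  [0.031, -0.0265, 0, 0, -1],
  [0.031, -0.0265, 0, 0, -1],
  [0.031, -0.0265, 0, 0, -1],
  [0, 0, 0, 0, -1],
])

```text
clock: 2.57
position: [0.6154, 0.1027, 0.2295]
ee_rot: [0.983, 0.181, 0.002, 0.003]
ft_force: [0.2, 0.8, 0.3]
grip_width: 0.996
```

```bash
cat >> h.py <<'E'
def red(name,save=None):
    K,T=cam(name); p,d=camera(name)
    if save: cv2.imwrite(save,p[:,:,::-1])
    q=p.astype(int); m=(q[...,0]>90)&(q[...,0]>2.2*q[...,1])&(q[...,0]>2.2*q[...,2])&(d>0)
    n,l,s,_=cv2.connectedComponentsWithStats(m.astype(np.uint8))
    best=[]
    for i in range(1,n):
        if s[i,4]<15: continue
        v,u=np.nonzero(l==i); z=d[v,u]
        P=(np.linalg.inv(K)@np.stack([u,v,np.ones(len(u))]))*z; P=(T[:3,:3]@P).T+T[:3,3]
        best.append((s[i,4],P,s[i,:4]))
    return sorted(best,key=lambda b:-b[0])
def show(name,save=None):
    for n,P,b in red(name,save)[:3]:
        zt=np.percentile(P[:,2],96); t=P[P[:,2]>zt-.006]
        print(name,n,b,"ztop",round(zt,4),"zmin",round(P[:,2].min(),4),"topcentre",np.round((t.max(0)+t.min(0))/2,4),np.round(np.median(t,0),4))
E
python3 - <<'E'
from h import *
print(manip.get_obs()["position"],manip.get_obs()["joint_pos"])
show("wrist","pics/w1.png"); show("top"); show("side")
K,T=cam("wrist")
for t,z in (("handle_mid",.145),("boss_top",.07)):
  for a in nets.place_of("wrist",t)[:2]: print(t,a,atz(K,T,*a["xy"],z))
E
```

```text
[0.61539748 0.10273657 0.22951425] [ 0.22898188  0.39365105 -0.6190477   1.44403531  0.23458621  1.37408433
 -1.60532975]
wrist 523 [298 198  26  25] ztop 0.1702 zmin 0.0693 topcentre [0.6189 0.1099 0.1691] [0.6194 0.11   0.1691]
side 27 [340 156   6   5] ztop 0.1724 zmin 0.1672 topcentre [0.6176 0.1094 0.1702] [0.6182 0.1084 0.1704]
handle_mid {'xy': [312.6, 198.4], 'conf': 0.95} [0.61898295 0.10003182 0.145     ]
boss_top {'xy': [61.3, 30.3], 'conf': 0.47} [0.65942982 0.3296742  0.07      ]
```

View pics/w1.png

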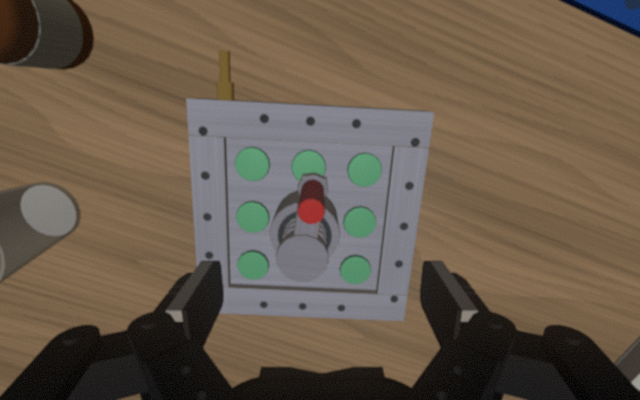

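The wrist view shows the red handle top at about (311,211), and depth puts it at (0.6185, 0.110, 0.170). The jaws straddle it tangentially, so I'll centre on it and descend.

apply_moves([
  [0.0055, -0.0055, 0, 0, -1],
  [0.001, -0.001, 0, 0, -1],
  [0, 0, 0.03, 0, -1],
  [0, 0, 0.02, 0, -0.3],
  [0, 0, 0, 0, 0],
])

```text
clock: 3.23
position: [0.6205, 0.0948, 0.1821]
ee_rot: [0.985, 0.172, 0.004, 0.007]
ft_force: [-0.7, -0.7, 0.1]
grip_width: 0.749
```

Run:
```python
from h import *
o=manip.get_obs(); print(o["position"],o["grip_width"]); X=pose()
show("wrist","pics/w2.png"); show("side")
K,T=cam("wrist"); p,d=camera("wrist")
v,u=np.nonzero(d>0); P=(np.linalg.inv(K)@np.stack([u,v,np.ones(len(u))]))*d[v,u]; P=(T[:3,:3]@P).T+T[:3,3]
m=np.hypot(P[:,0]-.562,P[:,1]-.092)<.05; Q=P[m]
h,e=np.histogram(Q[:,2],np.arange(.03,.2,.005)); print(list(zip(np.round(e,3),h)))
r=[.6185,.1098]
print("tool-frame handle", X[:3,:3].T@(np.array([*r,.145])-X[:3,3]))
```

```text
[0.6204823  0.0947549  0.18211242] 0.7486224398426686
wrist 824 [272 230  34  32] ztop 0.1702 zmin 0.1172 topcentre [0.6188 0.1101 0.1691] [0.6192 0.1102 0.1691]
side 27 [340 156   7   5] ztop 0.1737 zmin -0.0003 topcentre [0.618  0.109  0.1708] [0.6183 0.109  0.1709]
[(np.float64(0.03), np.int64(54)), (np.float64(0.035), np.int64(50)), (np.float64(0.04), np.int64(56)), (np.float64(0.045), np.int64(64)), (np.float64(0.05), np.int64(70)), (np.float64(0.055), np.int64(80)), (np.float64(0.06), np.int64(81)), (np.float64(0.065), np.int64(895)), (np.float64(0.07), np.int64(307)), (np.float64(0.075), np.int64(17)), (np.float64(0.08), np.int64(85)), (np.float64(0.085), np.int64(2)), (np.float64(0.09), np.int64(104)), (np.float64(0.095), np.int64(36)), (np.float64(0.1), np.int64(0)), (np.float64(0.105), np.int64(51)), (np.float64(0.11), np.int64(74)), (np.float64(0.115), np.int64(2467)), (np.float64(0.12), np.int64(28)), (np.float64(0.125), np.int64(0)), (np.float64(0.13), np.int64(0)), (np.float64(0.135), np.int64(0)), (np.float64(0.14), np.int64(0)), (np.float64(0.145), np.int64(0)), (np.float64(0.15), np.int64(0)), (np.float64(0.155), np.int64(0)), (np.float64(0.16), np.int64(0)), (np.float64(0.165), np.int64(0)), (np.float64(0.17), np.int64(0)), (np.float64(0.175), np.int64(0)), (np.float64(0.18), np.int64(0)), (np.float64(0.185), np.int64(2)), (np.float64(0.19), np.int64(13))]
tool-frame handle [ 0.00299125 -0.01541435  0.03689264]
```

apply_moves([
  [0.001, -0.005, 0, 0, -0.3],
  [0.001, -0.005, 0, 0, -0.3],
  [0.001, -0.004, 0, 0, -0.3],
])

```text
clock: 3.63
position: [0.6216, 0.11, 0.1899]
ee_rot: [0.985, 0.171, 0.009, 0.007]
ft_force: [0.4, 0.3, -0.7]
grip_width: 0.655
```

apply_moves([
  [0, 0, 0, 0, -0.3],
])

```text
clock: 3.72
position: [0.6216, 0.1118, 0.1908]
ee_rot: [0.985, 0.171, 0.01, 0.007]
ft_force: [0.6, -0.3, -0.0]
grip_width: 0.645
```

```bash
cat >> h.py <<'E'
H=np.array([.6185,.1098,.145])
def rel(p=None):
    X=pose(); o=manip.get_obs(); print("t",round(o["clock"],2),"pos",np.round(o["position"],4),"yaw",round(np.degrees(np.arctan2(X[1,0],X[0,0])),1),"tilt",np.round(X[:2,2],3),"F",np.round(o["ft_force"],1),"g",round(o["grip_width"]*85,1),"j",np.round(o["joint_pos"],2))
    print("target in tool",np.round(X[:3,:3].T@((H if p is None else np.array(p))-X[:3,3]),4))
E
python3 - <<'E'
from h import *
rel(); camera("side"); camera("side");rel()
E
```

```text
t 3.72 pos [0.6216 0.1118 0.1908] yaw 19.7 tilt [ 0.022 -0.011] F [ 0.6 -0.3 -0. ] g 54.8 j [ 0.21  0.42 -0.61  1.49  0.26  1.29 -1.66]
target in tool [-0.0043  0.      0.0457]
t 3.82 pos [0.6217 0.1108 0.1905] yaw 19.7 tilt [ 0.021 -0.011] F [0.5 0.8 0.8] g 55.3 j [ 0.21  0.42 -0.61  1.49  0.26  1.29 -1.66]
target in tool [-0.0041 -0.001   0.0455]
```

apply_moves([
  [-0.003, -0.001, 0.01, 0, -0.2],
  [-0.001, 0, 0.015, 0, -0.1],
  [-0.001, 0, 0.015, 0, 0.1],
  [0, 0, 0.015, 0, 0.2],
  [0, 0, 0.005, 0, 0.3],
])

```text
clock: 4.23
position: [0.6179, 0.1088, 0.1277]
ee_rot: [0.985, 0.171, 0.011, 0.008]
ft_force: [-0.3, -0.4, -0.5]
grip_width: 0.346
```

Run:
```python
from h import *
rel(); show("side"); show("wrist","pics/w3.png"); rel()
```

```text
t 4.23 pos [0.6179 0.1088 0.1277] yaw 19.7 tilt [ 0.024 -0.011] F [-0.3 -0.4 -0.5] g 29.4 j [ 0.2   0.46 -0.6   1.58  0.3   1.17 -1.68]
target in tool [ 0.0013 -0.0005 -0.0173]
wrist 1606 [294 295  48  43] ztop 0.1701 zmin 0.1117 topcentre [0.6187 0.1101 0.1691] [0.6193 0.1103 0.1691]
t 4.33 pos [0.6182 0.1089 0.1289] yaw 19.7 tilt [ 0.025 -0.011] F [-0.4 -0.4  0.4] g 30.0 j [ 0.2   0.46 -0.6   1.57  0.3   1.17 -1.68]
target in tool [ 0.0009 -0.0004 -0.0161]
```

apply_moves([
  [0.0005, -0.001, 0, 0, 0.5],
  [-0.0003, -0.0065, 0, -6, 0.52],
  [-0.0003, -0.0065, 0, -6, 0.52],
  [-0.0003, -0.0065, 0, -6, 0.52],
])

```text
clock: 4.67
position: [0.6114, 0.1248, 0.1311]
ee_rot: [0.946, 0.324, 0.011, 0.011]
ft_force: [0.5, -0.6, 0.0]
grip_width: 0.237
```

```bash
cat >> h.py <<'E'
C=np.array([.5612,.0925])
def st(save=None):
    rel(); p=pose()[:3,3]; v=p[:2]-C; print("phi tcp",np.degrees(np.arctan2(v[1],v[0])).round(1),"r",np.hypot(*v).round(4)); show("wrist",save)
E
python3 -c "
from h import *
st()"
```

```text
t 4.67 pos [0.6114 0.1248 0.1311] yaw 37.9 tilt [ 0.029 -0.013] F [ 0.5 -0.6  0. ] g 20.2 j [ 0.22  0.46 -0.66  1.58  0.33  1.18 -1.41]
target in tool [-0.0034  0.0166 -0.0135]
phi tcp 32.7 r 0.0597
wrist 1511 [304 289  47  41] ztop 0.1699 zmin 0.0216 topcentre [0.614  0.1233 0.1676] [0.6145 0.1244 0.1689]
```

apply_moves([
  [0.0001, -0.0068, 0.001, -5.5, 0.52],
  [0, -0.0068, 0.001, -5.5, 0.52],
  [0, -0.0068, 0.001, -5.5, 0.52],
  [0, -0.0068, 0.001, -5.5, 0.52],
])

```text
clock: 5.05
position: [0.5948, 0.1435, 0.1304]
ee_rot: [0.864, 0.503, 0.013, 0.015]
ft_force: [0.5, -0.7, 1.3]
grip_width: 0.238
```

```bash
python3 -c "
from h import *
st()"
```

```text
t 5.05 pos [0.5948 0.1435 0.1304] yaw 60.5 tilt [ 0.037 -0.013] F [ 0.5 -0.7  1.3] g 20.2 j [ 0.26  0.46 -0.74  1.62  0.36  1.17 -1.08]
target in tool [-0.0175  0.0378 -0.0132]
phi tcp 56.6 r 0.061
wrist 1539 [301 288  48  42] ztop 0.1707 zmin 0.1672 topcentre [0.5968 0.1452 0.1694] [0.5969 0.1461 0.1698]
```

apply_moves([
  [-0.0002, -0.0068, 0.001, -5.8, 0.52],
  [-0.0002, -0.0068, 0.001, -5.8, 0.52],
  [-0.0002, -0.0068, 0.001, -5.8, 0.52],
  [-0.0002, -0.0068, 0.001, -5.8, 0.52],
])

```text
clock: 5.43
position: [0.5722, 0.1527, 0.1292]
ee_rot: [0.744, 0.668, 0.013, 0.019]
ft_force: [0.0, 0.4, 1.4]
grip_width: 0.236
```

```bash
python3 -c "
from h import *
st()"
```

```text
t 5.43 pos [0.5722 0.1527 0.1292] yaw 83.8 tilt [ 0.045 -0.012] F [0.  0.4 1.4] g 20.1 j [ 0.32  0.43 -0.83  1.68  0.38  1.15 -0.73]
target in tool [-0.0378  0.0513 -0.0132]
phi tcp 79.6 r 0.0613
wrist 1591 [303 290  49  42] ztop 0.1717 zmin 0.0274 topcentre [0.5735 0.1564 0.1693] [0.5734 0.1567 0.1708]
```

apply_moves([
  [-0.0003, -0.0068, 0.0008, -6, 0.48],
  [-0.0003, -0.0068, 0.0008, -6, 0.48],
  [-0.0003, -0.0068, 0.0008, -6, 0.48],
  [-0.0003, -0.0068, 0.0008, -6, 0.48],
])

```text
clock: 5.82
position: [0.5488, 0.1513, 0.1287]
ee_rot: [0.59, 0.807, 0.012, 0.024]
ft_force: [1.9, 0.8, -0.5]
grip_width: 0.261
```

```bash
python3 -c "
from h import *
st()"
```

```text
t 5.82 pos [0.5488 0.1513 0.1287] yaw 107.6 tilt [ 0.054 -0.009] F [ 1.9  0.8 -0.5] g 22.2 j [ 0.4   0.41 -0.93  1.74  0.39  1.13 -0.34]
target in tool [-0.061   0.0546 -0.0122]
phi tcp 101.9 r 0.0601
wrist 1536 [305 284  48  41] ztop 0.1691 zmin 0.1142 topcentre [0.5487 0.1566 0.1672] [0.548  0.157  0.1681]
```

apply_moves([
  [-0.0001, -0.0068, 0.0006, -5.8, 0.48],
  [-0.0001, -0.0068, 0.0006, -5.8, 0.48],
  [-0.0001, -0.0068, 0.0006, -5.8, 0.48],
])

```text
clock: 6.12
position: [0.5317, 0.1433, 0.1278]
ee_rot: [0.464, 0.885, 0.01, 0.027]
ft_force: [0.9, 0.3, 0.8]
grip_width: 0.256
```

```bash
python3 -c "
from h import *
st()"
```

```text
t 6.12 pos [0.5317 0.1433 0.1278] yaw 124.6 tilt [ 0.057 -0.007] F [0.9 0.3 0.8] g 21.7 j [ 0.49  0.38 -1.    1.79  0.4   1.12 -0.04]
target in tool [-0.0775  0.0529 -0.012 ]
phi tcp 120.1 r 0.0588
wrist 1343 [307 268  44  38] ztop 0.1584 zmin 0.0704 topcentre [0.5298 0.1493 0.1567] [0.529  0.1498 0.1574]
```

The bolt has dropped: the handle top went from 0.170 to 0.158 between about 100° and 120°. I'll lower a little, grip moderately and check.

apply_moves([
  [0.001, 0, 0.005, 0, 0.48],
  [0, 0, 0.005, 0, 0.7],
  [0, 0, 0, 0, 1],
  [0, 0, 0, 0, 1],
], squeeze=30)

```text
clock: 6.5
position: [0.5333, 0.1441, 0.1201]
ee_rot: [0.474, 0.88, 0.01, 0.028]
ft_force: [-1.9, -0.7, 5.2]
grip_width: 0.205
```

```bash
python3 -c "
from h import *
st(); show('side','pics/s4.png')"
```

```text
t 6.5 pos [0.5333 0.1441 0.1201] yaw 123.4 tilt [ 0.059 -0.008] F [-1.9 -0.7  5.2] g 17.4 j [ 0.47  0.39 -0.99  1.8   0.41  1.1  -0.07]
target in tool [-0.0765  0.0532 -0.0195]
phi tcp 118.4 r 0.0587
wrist 1472 [301 279  47  40] ztop 0.1582 zmin 0.1367 topcentre [0.53   0.1493 0.1563] [0.5288 0.1496 0.1573]
side 15 [308 152   4   4] ztop 0.1825 zmin 0.1524 topcentre [0.5283 0.1267 0.1828] [0.5283 0.1267 0.1828]
```

```bash
cat >> h.py <<'E'
def plan(n=5,step=10,gain=1.05,r0=.0595):
    X=pose(); p=X[:3,3].copy(); v=p[:2]-C; f=np.arctan2(v[1],v[0]); r=np.hypot(*v); q=p.copy()
    for k in range(1,n+1):
        g=f-np.radians(step*k); rr=r0+(r-r0)*max(0,1-k/2)
        t=np.array([C[0]+rr*np.cos(g),C[1]+rr*np.sin(g),p[2]-.012*step*k/360])
        print([round(float(a),4) for a in X[:3,:3].T@(t-q)*gain]); q=t
E
python3 -c "
from h import *
plan()"
```

```text
[-0.0015, 0.0107, 0.0009]
[-0.0034, 0.0103, 0.0009]
[-0.0055, 0.0094, 0.001]
[-0.007, 0.0083, 0.001]
[-0.0083, 0.0069, 0.001]
```

apply_moves([
  [-0.0015, 0.0107, 0.0009, 0, 1],
  [-0.0034, 0.0103, 0.0009, 0, 1],
  [-0.0055, 0.0094, 0.001, 0, 1],
])

```text
clock: 6.85
position: [0.5624, 0.153, 0.1184]
ee_rot: [0.482, 0.876, 0.007, 0.026]
ft_force: [-8.9, 1.2, 11.0]
grip_width: 0.204
```

```bash
python3 -c "
from h import *
st();plan()"
```

```text
t 6.85 pos [0.5624 0.153  0.1184] yaw 122.3 tilt [ 0.052 -0.012] F [-8.9  1.2 11. ] g 17.4 j [ 0.41  0.47 -0.95  1.72  0.45  1.14 -0.11]
target in tool [-0.0674  0.0253 -0.0232]
phi tcp 88.9 r 0.0605
wrist 1494 [299 280  48  39] ztop 0.1568 zmin 0.0217 topcentre [0.5589 0.1577 0.1547] [0.5577 0.1583 0.1558]
[-0.0072, 0.0082, 0.0009]
[-0.0085, 0.0068, 0.0009]
[-0.0094, 0.0054, 0.0009]
[-0.0102, 0.0037, 0.0009]
[-0.0107, 0.0018, 0.0008]
```

apply_moves([
  [-0.0072, 0.0082, 0.0006, 0, 1],
  [-0.0085, 0.0068, 0.0006, 0, 1],
  [-0.0094, 0.0054, 0.0006, 0, 1],
  [-0.0102, 0.0037, 0.0006, 0, 1],
])

```text
clock: 7.23
position: [0.601, 0.1396, 0.117]
ee_rot: [0.493, 0.87, 0.005, 0.022]
ft_force: [-6.5, 2.2, 2.6]
grip_width: 0.202
```

```bash
python3 -c "
from h import *
st();plan()"
```

```text
t 7.23 pos [0.601  0.1396 0.117 ] yaw 120.9 tilt [ 0.044 -0.013] F [-6.5  2.2  2.6] g 17.2 j [ 0.38  0.54 -0.91  1.62  0.49  1.18 -0.1 ]
target in tool [-0.0355  0.0005 -0.0269]
phi tcp 49.8 r 0.0617
wrist 1506 [298 279  48  40] ztop 0.1552 zmin 0.1354 topcentre [0.597  0.1445 0.1525] [0.5966 0.1451 0.1543]
[-0.0111, 0.0013, 0.0008]
[-0.011, -0.0007, 0.0007]
[-0.0108, -0.0016, 0.0007]
[-0.0103, -0.0035, 0.0006]
[-0.0096, -0.0052, 0.0005]
```

apply_moves([
  [-0.0109, 0.0011, 0.0006, 0, 1],
  [-0.011, -0.0005, 0.0005, 0, 1],
  [-0.0108, -0.0018, 0.0005, 0, 1],
  [-0.0103, -0.0035, 0.0004, 0, 1],
  [-0.0096, -0.0052, 0.0004, 0, 1],
])

```text
clock: 7.7
position: [0.6218, 0.1028, 0.1166]
ee_rot: [0.503, 0.864, 0.013, 0.018]
ft_force: [6.0, 2.7, 1.5]
grip_width: 0.202
```

```bash
python3 -c "
from h import *
st();plan()"
```

```text
t 7.7 pos [0.6218 0.1028 0.1166] yaw 119.5 tilt [0.045 0.004] F [6.  2.7 1.5] g 17.2 j [ 0.43  0.56 -0.9   1.59  0.48  1.18 -0.04]
target in tool [ 0.0072  0.0017 -0.0285]
phi tcp 9.6 r 0.0615
wrist 1480 [302 276  45  42] ztop 0.1545 zmin 0.031 topcentre [0.6191 0.1085 0.1533] [0.6183 0.1087 0.1536]
[-0.0094, -0.0061, 0.0003]
[-0.008, -0.0076, 0.0002]
[-0.0073, -0.0081, 0.0002]
[-0.0058, -0.0092, 0.0001]
[-0.0041, -0.0101, 0.0]
```

apply_moves([
  [-0.0094, -0.0063, 0.0005, 0, 1],
  [-0.0082, -0.0078, 0.0004, 0, 1],
  [-0.0073, -0.0085, 0.0004, 0, 1],
  [-0.0058, -0.0095, 0.0003, 0, 1],
  [-0.0041, -0.0103, 0.0002, 0, 1],
])

```text
clock: 8.17
position: [0.6074, 0.0513, 0.1142]
ee_rot: [0.516, 0.856, 0.017, 0.021]
ft_force: [4.4, 2.0, 6.3]
grip_width: 0.201
```

```bash
python3 -c "
from h import *
st();plan()"
```

```text
t 8.17 pos [0.6074 0.0513 0.1142] yaw 117.8 tilt [0.053 0.007] F [4.4 2.  6.3] g 17.1 j [ 0.55  0.51 -0.9   1.66  0.45  1.14  0.02]
target in tool [ 0.046   0.0386 -0.0297]
phi tcp -41.7 r 0.0619
wrist 1495 [302 276  46  41] ztop 0.1524 zmin -0.0018 topcentre [0.6048 0.0573 0.1509] [0.6036 0.0575 0.1515]
[-0.0012, -0.0113, -0.0002]
[0.0008, -0.0111, -0.0002]
[0.0012, -0.0108, -0.0002]
[0.0031, -0.0104, -0.0002]
[0.0049, -0.0097, -0.0002]
```

apply_moves([
  [-0.0014, -0.0113, 0.0, 0, 1],
  [0.0006, -0.0111, 0.0, 0, 1],
  [0.0014, -0.0108, 0.0, 0, 1],
  [0.0032, -0.0104, 0.0, 0, 1],
  [0.0049, -0.0097, 0, 0, 1],
])

```text
clock: 8.63
position: [0.5563, 0.0314, 0.1124]
ee_rot: [0.526, 0.85, 0.018, 0.022]
ft_force: [3.8, 6.0, -0.4]
grip_width: 0.203
```

```bash
sed -i 's/^C=.*/C=np.array([.5625,.092])/' h.py; python3 -c "
from h import *
st();plan()"
```

```text
t 8.63 pos [0.5563 0.0314 0.1124] yaw 116.4 tilt [0.058 0.008] F [ 3.8  6.  -0.4] g 17.2 j [ 0.66  0.4  -0.95  1.8   0.37  1.07  0.05]
target in tool [ 0.0419  0.0923 -0.0284]
phi tcp -95.8 r 0.0609
wrist 1512 [304 275  46  41] ztop 0.1508 zmin -0.0013 topcentre [0.5537 0.0378 0.1494] [0.553  0.0384 0.1498]
[0.0074, -0.0082, -0.0002]
[0.0086, -0.0068, -0.0002]
[0.0094, -0.0055, -0.0001]
[0.0102, -0.0038, -0.0]
[0.0107, -0.002, 0.0001]
```

apply_moves([
  [0.0074, -0.0082, 0.0, 0, 1],
  [0.0086, -0.0068, 0, 0, 1],
  [0.0094, -0.0055, 0.0001, 0, 1],
  [0.0102, -0.0038, 0.0002, 0, 1],
  [0.0107, -0.002, 0.0002, 0, 1],
])

```text
clock: 9.1
position: [0.512, 0.0586, 0.1106]
ee_rot: [0.534, 0.845, 0.018, 0.025]
ft_force: [3.1, -4.1, 2.9]
grip_width: 0.201
```

```bash
python3 -c "
from h import *
st();plan()"
```

```text
t 9.1 pos [0.512  0.0586 0.1106] yaw 115.3 tilt [0.061 0.003] F [ 3.1 -4.1  2.9] g 17.1 j [ 0.68  0.3  -1.    1.9   0.31  1.03  0.  ]
target in tool [-0.      0.1199 -0.0277]
phi tcp -146.5 r 0.0605
wrist 1467 [305 277  45  41] ztop 0.1491 zmin 0.14 topcentre [0.5098 0.0646 0.148 ] [0.5091 0.0652 0.1481]
[0.011, 0.0003, 0.0001]
[0.0107, 0.0022, 0.0002]
[0.0103, 0.0036, 0.0003]
[0.0095, 0.0053, 0.0004]
[0.0084, 0.0069, 0.0005]
```

apply_moves([
  [0.011, 0.0003, 0.0003, 0, 1],
  [0.0107, 0.002, 0.0003, 0, 1],
  [0.0103, 0.0036, 0.0004, 0, 1],
  [0.0095, 0.0053, 0.0005, 0, 1],
  [0.0084, 0.0069, 0.0006, 0, 1],
])

```text
clock: 9.57
position: [0.5038, 0.1049, 0.108]
ee_rot: [0.54, 0.841, 0.009, 0.026]
ft_force: [-12.3, -7.3, 18.8]
grip_width: 0.202
```

```bash
python3 -c "
from h import *
st();plan()"
```

```text
t 9.57 pos [0.5038 0.1049 0.108 ] yaw 114.5 tilt [ 0.053 -0.013] F [-12.3  -7.3  18.8] g 17.2 j [ 0.57  0.32 -1.    1.9   0.34  1.05 -0.14]
target in tool [-0.0444  0.1079 -0.0309]
phi tcp 167.6 r 0.0601
wrist 1488 [301 279  48  40] ztop 0.1465 zmin 0.1337 topcentre [0.5016 0.1107 0.1446] [0.5007 0.1113 0.1455]
[0.0076, 0.0081, 0.0004]
[0.006, 0.0092, 0.0005]
[0.0048, 0.0098, 0.0006]
[0.003, 0.0104, 0.0007]
[0.0012, 0.0108, 0.0008]
```

apply_moves([
  [0.0076, 0.0079, -0.0003, 0, 1],
  [0.006, 0.0092, 0.0, 0, 1],
  [0.0048, 0.0098, 0.0002, 0, 1],
  [0.003, 0.0104, 0.0004, 0, 1],
])

```text
clock: 9.95
position: [0.5218, 0.136, 0.1053]
ee_rot: [0.544, 0.839, -0.002, 0.022]
ft_force: [-9.0, 1.7, 11.3]
grip_width: 0.202
```

```bash
python3 -c "
from h import *
st('pics/w5.png');plan(3,8)"
```

```text
t 9.95 pos [0.5218 0.136  0.1053] yaw 114.1 tilt [ 0.034 -0.027] F [-9.   1.7 11.3] g 17.2 j [ 0.46  0.4  -0.97  1.82  0.41  1.1  -0.24]
target in tool [-0.0649  0.0783 -0.0357]
phi tcp 132.8 r 0.06
wrist 1548 [298 284  49  40] ztop 0.1462 zmin 0.1309 topcentre [0.5198 0.1421 0.1437] [0.5187 0.1424 0.1453]
[0.0017, 0.0086, 0.0004]
[0.0004, 0.0087, 0.0004]
[-0.0004, 0.0087, 0.0005]
```

apply_moves([
  [0.0015, 0.0088, -0.0005, 0, 1],
  [0.0004, 0.009, -0.0003, 0, 1],
  [-0.0005, 0.0088, -0.0001, 0, 1],
])

```text
clock: 10.25
position: [0.5436, 0.1492, 0.1045]
ee_rot: [0.544, 0.839, -0.005, 0.019]
ft_force: [-8.1, 1.0, 4.5]
grip_width: 0.199
```

```bash
python3 -c "
from h import *
st();plan(3,8)"
```

```text
t 10.25 pos [0.5436 0.1492 0.1045] yaw 114.1 tilt [ 0.026 -0.03 ] F [-8.1  1.   4.5] g 16.9 j [ 0.4   0.46 -0.94  1.75  0.45  1.14 -0.27]
target in tool [-0.068   0.0528 -0.0374]
phi tcp 108.3 r 0.0602
wrist 1546 [297 285  49  40] ztop 0.1455 zmin 0.088 topcentre [0.5418 0.1545 0.143 ] [0.5405 0.1553 0.1445]
[-0.0019, 0.0085, 0.0005]
[-0.0031, 0.0082, 0.0005]
[-0.004, 0.0077, 0.0005]
```

apply_moves([
  [-0.0018, 0.0088, 0, 0, 1],
  [0, 0, 0, 0, 1],
  [0, 0, 0, 0, 1],
  [0, 0, 0, 0, 1],
  [0, 0, 0, 0, 1],
], squeeze=50)

```text
clock: 10.72
position: [0.5557, 0.1514, 0.1049]
ee_rot: [0.545, 0.838, -0.004, 0.02]
ft_force: [0.4, 0.9, 2.4]
grip_width: 0.195
```

```bash
python3 -c "
from h import *
st('pics/w6.png'); p,d=camera('side'); cv2.imwrite('pics/s6.png',p[60:260,170:470,::-1].repeat(2,0).repeat(2,1))
rel()
for t,z in [('beaker',0),('vial',0),('reagent',0),('jar',0)]:
    K,T=cam('side')
    for a in nets.place_of('side',t)[:1]: print(t,round(a['conf'],2),np.round(a['xy']),np.round(atz(K,T,*a['xy'],z),3))
rel()"
```

```text
t 10.72 pos [0.5557 0.1514 0.1049] yaw 113.9 tilt [ 0.028 -0.028] F [0.4 0.9 2.4] g 16.6 j [ 0.38  0.48 -0.93  1.72  0.46  1.15 -0.27]
target in tool [-0.0649  0.0411 -0.0371]
phi tcp 96.5 r 0.0598
wrist 1559 [299 284  49  41] ztop 0.1458 zmin 0.0696 topcentre [0.5539 0.1574 0.1441] [0.5531 0.1579 0.1448]
t 10.82 pos [0.5557 0.1514 0.105 ] yaw 113.9 tilt [ 0.029 -0.028] F [-0.2  0.9  2.1] g 16.4 j [ 0.38  0.48 -0.93  1.72  0.46  1.15 -0.27]
target in tool [-0.0649  0.0411 -0.0371]
beaker 0.96 [281. 145.] [0.451 0.367 0.   ]
vial 0.57 [276. 369.] [ 0.413 -0.351  0.   ]
reagent 0.57 [336. 140.] [0.639 0.373 0.   ]
jar 0.65 [407. 336.] [ 0.714 -0.312  0.   ]
t 11.02 pos [0.5558 0.1514 0.105 ] yaw 113.9 tilt [ 0.029 -0.028] F [-0.2  1.6  3. ] g 16.7 j [ 0.38  0.48 -0.93  1.72  0.46  1.15 -0.27]
target in tool [-0.0649  0.041  -0.037 ]
```

View pics/w6.png

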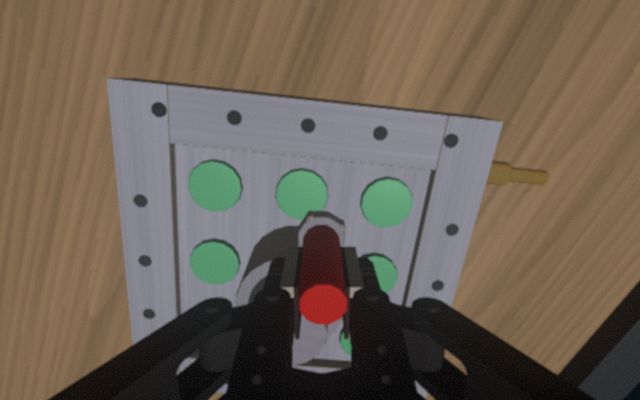

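View pics/s6.png

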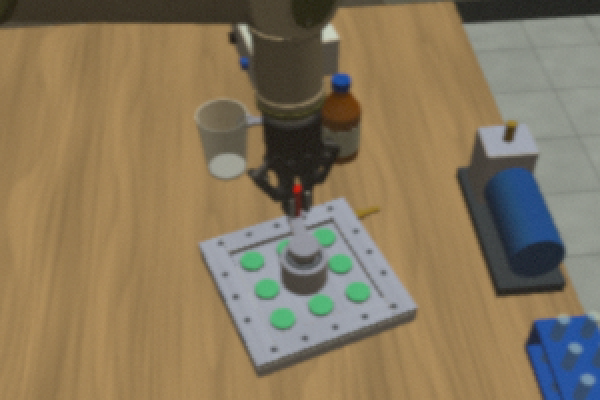

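The wrist view shows the handle clamped between the pads, with its top at about (323,303). The side view shows the bolt seated lower at about (300,245) and the bystanders standing where they were. Forces are under 4 N and the pose is still, so I'm handing in.

```bash
python3 -c "
from h import *
print(workorder.hand_in())"
```

```text
the job is handed in; nothing more can be done
None
```

The job is handed in at about 11 s of the 58 s allowed, with the bolt started one turn into the thread and the gripper still closed on the handle. The hand-in gave no verdict.

**What I did:**
- **Finding the drop:** I guided the handle backward in loose jaws (20–22 mm gap) for about 100°. The handle top then fell from 0.170 m to 0.158 m, which matches the 12 mm drop.
- **Forward turn:** I closed on the handle at 30 N and turned it clockwise about 383° from there. I noticed the drop only within the last 18° or so of backward travel, so the turn past the drop itself is about 365–383°. I went slightly over on purpose, so it was not less than one turn.
- **Holding:** The grip is now 50 N on the handle.

**Last checks:**
- **Depth:** The handle top is at about 0.1458 m, so the bolt has sunk about 24.4 mm in all, against 24 mm expected.
- **Stillness:** The pose was steady to about 0.1 mm and the wrist force was about 3 N.
- **Bystanders:** The beaker, vial and jar measured within about 7 mm of their first readings. The reagent bottle's reading differed by about 24 mm at low confidence, partly hidden by the arm. It stands upright in the picture and the arm never came near it, so I take that as detection error. I did not re-measure the tray or the wrench.

**Small flaws:**
- The tool had tilted about 2–3° by the end.
- The pads slid about 2–3 mm down the handle during the forward turn, with up to 19 N of downward push at one point.

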